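# Rack the sample vials in reverse order

## Robot

A 7-joint arm with a two-finger parallel gripper is mounted at the origin on the work surface. World frame = base frame: x ahead of the robot, y to its left, z up, the work surface at z = 0. Lengths are in m, angles in rad, forces in N, time in s.
With the tool pointing down it reaches from about 0.4 to 0.85 m from the base axis. Payload 10.4 kg.
Tool frame: the origin (TCP) lies midway between the tips of the shut fingers; the grasp point (between the pads) lies 19 mm behind it; z points along the fingers, y is the line along which they close (so a half turn about z gives the same grasp; the last joint's range is limited). The gripper opens to 87 mm and grips with 3 to 60 N. Pads are 19 mm wide; open, the fingers measure 117 mm over their backs; the gripper's body (75 mm by 190 mm) begins 51 mm behind the grasp point.
Start: joints at [1.083, 0.332, -0.065, 1.46, 0.022, 1.35, -0.088], TCP at [0.28, -0.559, 0.223] pointing down, gripper open.
Joint ranges: [-2.6, 2.6], [-0.5, 2.12], [-1.47, 1.34], [0.16, 2.42], [-1.27, 4.41], [0.06, 2.06], [-2.6, 2.6]. Speed limits (rad/s): [2.22, 2.22, 2.79, 2.79, 3.14, 3.14, 3.14].

## Interface

Orientations are given as a unit quaternion [x, y, z, w].
In Python, from bench import r gives the robot as it stands.
- The arm moves only by the tool arm_command, never from a script. Its arguments are lists of equal length, an entry for each row: "xyz": the shift along the world's x, y, z in m, a list of three; "rot": the turn, a rotation vector about the world's x, y, z in rad, a list of three. In form: {"xyz": [[tx, ty, tz], ...], "rot": [[ax, ay, az], ...]}. A call has 1 to 20 rows; each row is the pose to reach, as a shift and turn from the pose commanded when the call began; what a row does not reach only later rows make up. A row lasts 1/12 s, in which the tool goes at most 41.7 mm and 7.16 degrees, less where a joint would pass 70% of its speed; a pose out of reach is approached as far as the arm can. A call with a gripper value outside its range is refused whole. "grip" is the opening, from 0 (shut) to 1 (fully open), set as the call begins (left out, the last holds). The fingers move at their own pace and stop on an object; "squeeze" is the grip in N (left out, the last holds). Time passes only in rows, so rows that repeat a pose let the fingers close. It gives the time, the measured TCP pose, the force, the opening and the grip force at its end, in the units of the state.
- r.read_state(): the state, without advancing time (a new reading comes with each control period).
- r.camera(name): name is "scene" or "top" or "wrist"; returns the picture (420x560x3 uint8, red, green, blue); there is no depth.
- r.camera_model(name): a dict with "fx", "fy", "cx", "cy" (pixels), "k1" (the pictures are not rectified: a ray, as slopes to the right and down, at radius r is drawn at 1 + k1 r^2 times it, then the intrinsics apply), "T" (4x4, takes a point from camera to world coordinates). Camera axes: x right, y up, looking along -z (the intrinsics and any distortion apply to the point x, -y, -z); pixel columns grow to the right and rows downward; lengths in m; the calibration is good to about 2 mm. A picture is of the moment at which its call begins: read the wrist's pose just before it. camera_model takes no time and is no camera call; for the wrist camera it gives the pose at the moment of the call.
- r.close_job(): hands the job in; it is judged then, once.
Trained networks look in the newest picture that a camera, given by its name, has taken for a name from the list of things; names that differ only in an ending like _2 or _b are one class to them, and where a whole thing is asked for, a point or a joint stands for the part that bears it (a point fixed in the world has none). Each returns a list of dicts, best first, with "conf" (0 to 1); they miss things now and then, are a little off and sometimes report something else, mostly with a low value. They report only what shows in the picture. A call takes as long as a camera call.
- r.look_for(label, camera): "at" ([x, y, z] in m, in the coordinates of the camera as it stood for that picture, good to about 4 mm: the middle of the surface that is visible of it).
- r.spot_point(label, camera): "at" ([x, y, z] in m, in the coordinates of the camera as it stood for that picture, good to about 4 mm: a listed point, or the origin of a listed thing).
The state is a dict: "time": time; "joint_positions": joint angles; "joint_vel": joint speeds; "joint_torque": joint torques, N m; "ee_pos": TCP position; "eef_rot": TCP orientation; "ft_force": force on the tool from outside, world axes, zero at the start; "torque": the same for the moment, N m; "width": finger opening in m; "grip_force": force on a finger pad.
Only numpy, scipy, OpenCV 4.12 (cv2) and the standard library are available. Lean on these libraries where they do the work, as an engineer would, in place of code of your own. Each camera call takes 0.05 s, during which the arm holds its last target. There are 200 camera calls.

## Task

The four capped vials stand in a row of coloured sockets that leads away from the microscope. Move all four into the grey rack in reverse order, counted from the rack's red post: the vial farthest from the microscope goes in the pocket beside the red post, the next farthest in the pocket after it, and so on, so that the one that stood nearest the microscope ends beside the black post. Keep the vials upright the whole time and leave each standing on the floor of its own pocket.

Things in the scene. Friction and masses are not known exactly. Their poses are not given: they have to be found in the camera images.
- vial_blue: Loose round glass vial with a blue cap, upright, 85 mm tall (glass 68 mm, 26 mm across; cap the top 17 mm, 27 mm across), about 40 g, amber contents, paper label band. Origin: centre of its underside; z axis up the vial, x and y without meaning. It starts in the blue socket.
- vial_yellow: Loose round glass vial with a yellow cap, upright, 85 mm tall (glass 68 mm, 26 mm across; cap the top 17 mm, 27 mm across), about 40 g, amber contents, paper label band. Origin: centre of its underside; z axis up the vial, x and y without meaning. It starts in the yellow socket.
- vial_green: Loose round glass vial with a green cap, upright, 85 mm tall (glass 68 mm, 26 mm across; cap the top 17 mm, 27 mm across), about 40 g, amber contents, paper label band. Origin: centre of its underside; z axis up the vial, x and y without meaning. It starts in the green socket.
- vial_white: Loose round glass vial with a white cap, upright, 85 mm tall (glass 68 mm, 26 mm across; cap the top 17 mm, 27 mm across), about 40 g, amber contents, paper label band. Origin: centre of its underside; z axis up the vial, x and y without meaning. It starts in the white socket.
- socket_blue: The blue socket, fixed: block 56 x 56 x 30 mm high, square pocket 42 mm wide, 24 mm deep. Origin: centre of its underside, 6 mm above the table. The four sockets stand in any order on the aluminium strip, 60 mm apart; their axes are parallel to the strip's.
- socket_yellow: The yellow socket, fixed: block 56 x 56 x 30 mm high, square pocket 42 mm wide, 24 mm deep. Origin: centre of its underside, 6 mm above the table. The four sockets stand in any order on the aluminium strip, 60 mm apart; their axes are parallel to the strip's.
- socket_green: The green socket, fixed: block 56 x 56 x 30 mm high, square pocket 42 mm wide, 24 mm deep. Origin: centre of its underside, 6 mm above the table. The four sockets stand in any order on the aluminium strip, 60 mm apart; their axes are parallel to the strip's.
- socket_white: The white socket, fixed: block 56 x 56 x 30 mm high, square pocket 42 mm wide, 24 mm deep. Origin: centre of its underside, 6 mm above the table. The four sockets stand in any order on the aluminium strip, 60 mm apart; their axes are parallel to the strip's.
- strip: Fixed flat aluminium strip, 70 x 260 x 6 mm, under the four sockets, whose centres lie at y = -90, -30, 30 and 90 mm in its frame. Origin: centre of its underside, on the table. Its y axis runs along the row, within 25 degrees of world y; +y points to the end near the microscope, the tall white instrument on the left (+y) side of the table.
- rack: Fixed grey rack, 64 x 330 x 30 mm high, turned any way. Four square pockets 42 mm wide, 24 mm deep (floor 6 mm above the table), centred at y = -90, -30, 30 and 90 mm on its y axis. A red post stands on its +y end (y = 145 mm), a black post on its -y end; their tops are 56 mm above the table. Origin: centre of its underside, on the table.

How it is judged:
At the end, for the whole second after the job is handed in: All four vials stand upright (0.15 rad) and still on the floors of the rack's pockets (base below 14 mm, within 15 mm of the pocket's centre), in reverse order: farthest from the microscope beside the red post, nearest beside the black post (((y of socket_blue in the frame of strip between -0.1 and -0.08 m and y of vial_blue in the frame of rack between 0.075 and 0.105 m) or (y of socket_blue in the frame of strip between -0.04 and -0.02 m and y of vial_blue in the frame of rack between 0.015 and 0.045 m) or (y of socket_blue in the frame of strip between 0.02 and 0.04 m and y of vial_blue in the frame of rack between -0.045 and -0.015 m) or (y of socket_blue in the frame of strip between 0.08 and 0.1 m and y of vial_blue in the frame of rack between -0.105 and -0.075 m)) and x of vial_blue in the frame of rack between -0.015 and 0.015 m and height (world z) of each of vial_blue, vial_yellow, vial_green, vial_white below 0.014 m and angle between each of vial_blue, vial_yellow, vial_green, vial_white's own z axis and vertical below 0.15 rad and linear speed of each of vial_blue, vial_yellow, vial_green, vial_white below 0.02 m/s and angular speed of each of vial_blue, vial_yellow, vial_green, vial_white below 0.3 rad/s and ((y of socket_yellow in the frame of strip between -0.1 and -0.08 m and y of vial_yellow in the frame of rack between 0.075 and 0.105 m) or (y of socket_yellow in the frame of strip between -0.04 and -0.02 m and y of vial_yellow in the frame of rack between 0.015 and 0.045 m) or (y of socket_yellow in the frame of strip between 0.02 and 0.04 m and y of vial_yellow in the frame of rack between -0.045 and -0.015 m) or (y of socket_yellow in the frame of strip between 0.08 and 0.1 m and y of vial_yellow in the frame of rack between -0.105 and -0.075 m)) and x of vial_yellow in the frame of rack between -0.015 and 0.015 m and ((y of socket_green in the frame of strip between -0.1 and -0.08 m and y of vial_green in the frame of rack between 0.075 and 0.105 m) or (y of socket_green in the frame of strip between -0.04 and -0.02 m and y of vial_green in the frame of rack between 0.015 and 0.045 m) or (y of socket_green in the frame of strip between 0.02 and 0.04 m and y of vial_green in the frame of rack between -0.045 and -0.015 m) or (y of socket_green in the frame of strip between 0.08 and 0.1 m and y of vial_green in the frame of rack between -0.105 and -0.075 m)) and x of vial_green in the frame of rack between -0.015 and 0.015 m and ((y of socket_white in the frame of strip between -0.1 and -0.08 m and y of vial_white in the frame of rack between 0.075 and 0.105 m) or (y of socket_white in the frame of strip between -0.04 and -0.02 m and y of vial_white in the frame of rack between 0.015 and 0.045 m) or (y of socket_white in the frame of strip between 0.02 and 0.04 m and y of vial_white in the frame of rack between -0.045 and -0.015 m) or (y of socket_white in the frame of strip between 0.08 and 0.1 m and y of vial_white in the frame of rack between -0.105 and -0.075 m)) and x of vial_white in the frame of rack between -0.015 and 0.015 m); the robot touches nothing.
It fails at once if a vial is tipped over (leans more than 0.7 rad) (angle between any of vial_blue, vial_yellow, vial_green, vial_white's own z axis and vertical above 0.7 rad).
It also fails if it takes over 115 s, if anything falls off the work surface, if the arm or the gripper's body presses on something with over 40 N, if the wrist force passes 120 N, or if a joint passes its speed limit or range.

## Working session

There is one attempt and no reset: what is moved stays moved. The work goes in short steps, Python scripts to look and compute and a tool call to move; the robot and the scene stay as the last step left them, time stands still between calls to the robot, and variables do not carry over. Pictures are saved under pics/ and viewed, at most 14 in all, crops included, and the job is handed in when it is done.

Besides the shell and the picture viewer there is one more tool, called after "Emit:" as a command line: name --argument value ..., lists and objects as JSON in quotes. arm_command: Moves the arm, as the interface text tells. Its arguments: {"type":"object","properties":{"xyz":{"type":"array"},"rot":{"type":"array"},"grip":{"type":"number"},"squeeze":{"type":"number"}},"required":["xyz","rot"]}

```bash
mkdir -p pics; cat > h.py <<'E'
import numpy as np, cv2
from bench import r
V=['vial_blue','vial_yellow','vial_green','vial_white']
S=['socket_blue','socket_yellow','socket_green','socket_white']
def snap(cam,fn=None):
    T=np.array(r.camera_model(cam)['T']); im=r.camera(cam)
    if fn: cv2.imwrite('pics/'+fn,im[:,:,::-1])
    return T,im
def w(T,p): return (T@np.r_[p,1])[:3]
def pix(m,p,T=None):
    T=np.array(m['T']) if T is None else T
    c=np.linalg.inv(T)@np.r_[p,1]; a=c[0]/-c[2]; b=-c[1]/-c[2]; s=1+m['k1']*(a*a+b*b)
    return m['fx']*a*s+m['cx'],m['fy']*b*s+m['cy']
def ray(m,u,v,T=None):
    T=np.array(m['T']) if T is None else T
    K=np.array([[m['fx'],0,m['cx']],[0,m['fy'],m['cy']],[0,0,1.]])
    a,b=cv2.undistortPoints(np.array([[[u,v]]],float),K,np.array([m['k1'],0,0,0.]))[0,0]
    return T[:3,3],T[:3,:3]@np.array([a,-b,-1])
def atz(m,u,v,z,T=None):
    o,d=ray(m,u,v,T); return o+d*(z-o[2])/d[2]
E
python3 - <<'E'
from h import *
np.set_printoptions(precision=3,suppress=True)
for c in ['top','scene']:
    T,_=snap(c,c+'0.png'); print(c,T[:3,3])
    for n in V+S+['strip','rack']:
        print(n,[(w(T,d['at']),round(d['conf'],2)) for d in r.spot_point(n,c)[:2]])
s=r.read_state();print(s['time'],s['ee_pos'],s['eef_rot'],s['width'])
E
```

```text
top [0.461 0.052 1.176]
vial_blue [(array([0.51 , 0.243, 0.011]), 0.57)]
vial_yellow [(array([0.532, 0.304, 0.015]), 0.69)]
vial_green [(array([0.484, 0.185, 0.016]), 0.58)]
vial_white [(array([0.464, 0.131, 0.011]), 0.71)]
socket_blue [(array([0.511, 0.244, 0.001]), 0.95), (array([0.47 , 0.131, 0.005]), 0.53)]
socket_yellow [(array([0.528, 0.299, 0.006]), 0.68)]
socket_green [(array([0.493, 0.191, 0.006]), 0.7)]
socket_white [(array([0.47 , 0.131, 0.008]), 0.96)]
strip [(array([ 0.503,  0.215, -0.001]), 0.6)]
rack [(array([ 0.526, -0.248, -0.005]), 0.79), (array([0.485, 0.184, 0.008]), 0.72)]
scene [1.101 0.478 0.563]
vial_blue [(array([0.511, 0.246, 0.011]), 0.61), (array([0.472, 0.131, 0.007]), 0.26)]
vial_yellow []
vial_green [(array([0.484, 0.193, 0.014]), 0.88), (array([ 0.524, -0.248, -0.006]), 0.48)]
vial_white [(array([0.469, 0.132, 0.013]), 0.58), (array([0.511, 0.243, 0.006]), 0.22)]
socket_blue [(array([0.509, 0.247, 0.004]), 0.95)]
socket_yellow [(array([0.525, 0.298, 0.006]), 0.64)]
socket_green [(array([0.49 , 0.19 , 0.007]), 0.72)]
socket_white [(array([ 0.5  ,  0.215, -0.004]), 0.73), (array([0.532, 0.304, 0.015]), 0.6)]
strip [(array([ 0.497,  0.215, -0.007]), 0.97), (array([0.466, 0.13 , 0.005]), 0.28)]
rack [(array([ 0.522, -0.248, -0.003]), 0.84)]
1.1 [ 0.28  -0.559  0.223] [0.973 0.23  0.    0.   ] 0.08668989356849174
```

View pics/top0.png

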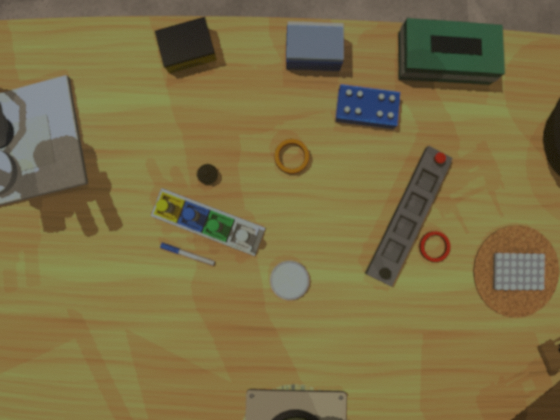

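View pics/scene0.png

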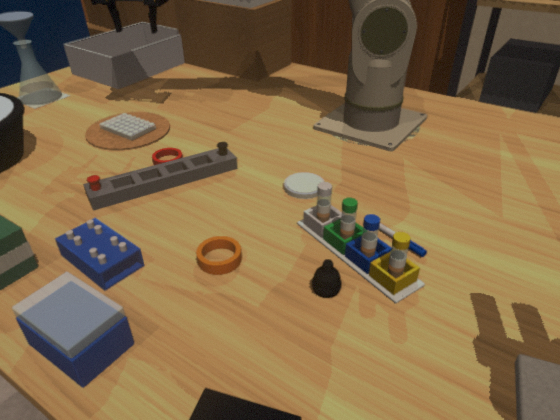

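Top view: from the microscope (left) the order is yellow (168,206), blue (193,216), green (219,229), white (244,238). The red post is at (440,158), the black one at (385,273). So white goes beside red, then green, blue, and yellow beside black.

```bash
python3 - <<'E'
from h import *
np.set_printoptions(precision=4,suppress=True)
mt,ms=r.camera_model('top'),r.camera_model('scene')
t=cv2.imread('pics/top0.png')[:,:,::-1];s=cv2.imread('pics/scene0.png')[:,:,::-1]
def tri(a,b):
    (o1,d1),(o2,d2)=ray(mt,*a),ray(ms,*b)
    k=np.linalg.lstsq(np.c_[d1,-d2],o2-o1,rcond=None)[0]
    p,q=o1+k[0]*d1,o2+k[1]*d2; return (p+q)/2,np.linalg.norm(p-q)
def post(p): return p
R=tri((440,156),(94,180));B=tri((385,272),(222,146));print('posts',R,B)
a=atz(mt,440,157,.056);b=atz(mt,385,272,.056);c=(a+b)/2;u=(a-b)[:2];print(a,b,c,np.degrees(np.arctan2(u[1],u[0])),np.linalg.norm(u))
for n,p,q in [('y',(163,206),(402,237)),('b',(189,215),(372,220)),('g',(214,228),(349,203)),('w',(240,237),(324,187))]: print(n,tri(p,q))
cv2.imwrite('pics/crop.png',np.hstack([cv2.resize(t[180:265,145:270],None,fx=3.2,fy=3.2,interpolation=2),cv2.resize(t[140:225+0,360:485],None,fx=3.2,fy=3.2,interpolation=2)])[:,:,::-1])
m=r.camera_model('wrist');print(m['fx'],np.array(m['T']))
E
```

```text
posts (array([ 0.6581, -0.3097,  0.0501]), np.float64(0.006365260667984046)) (array([ 0.395 , -0.1879,  0.0487]), np.float64(0.003948050988495252))
[ 0.6572 -0.3101  0.056 ] [ 0.3967 -0.1879  0.056 ] [ 0.527 -0.249  0.056] -25.12596002947416 0.28779215016924997
y (array([0.5256, 0.3017, 0.0924]), np.float64(0.00524582217114822))
b (array([0.5085, 0.2436, 0.0903]), np.float64(0.0025251975240080057))
g (array([0.4827, 0.1882, 0.0879]), np.float64(0.0005660705077566039))
w (array([0.4662, 0.1298, 0.0911]), np.float64(0.003659650362135698))
356.7505609946723 [[ 0.4481  0.8583  0.25    0.349 ]
 [-0.894   0.4304  0.1249 -0.5249]
 [-0.0004 -0.2794  0.9602  0.385 ]
 [ 0.      0.      0.      1.    ]]
```

View pics/crop.png

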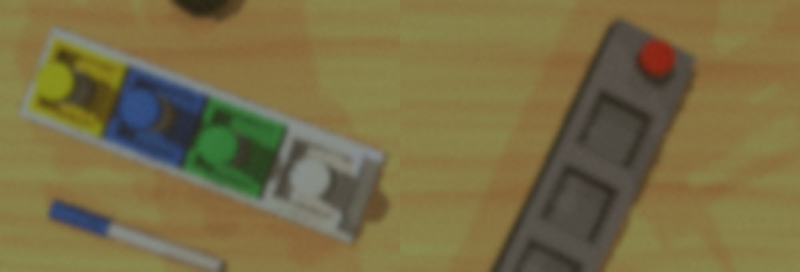

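Emit:
arm_command --xyz '[[0.22,0.31,0.1],[0.22,0.31,0.1],[0.22,0.31,0.1],[0.22,0.31,0.1],[0.22,0.31,0.1],[0.22,0.31,0.1],[0.22,0.31,0.1],[0.22,0.31,0.1],[0.22,0.31,0.1],[0.22,0.31,0.1],[0.22,0.31,0.1],[0.22,0.31,0.1],[0.22,0.31,0.1],[0.22,0.31,0.1],[0.22,0.31,0.1],[0.22,0.31,0.1]]' --rot '[[0,0,-0.9],[0,0,-0.9],[0,0,-0.9],[0,0,-0.9],[0,0,-0.9],[0,0,-0.9],[0,0,-0.9],[0,0,-0.9],[0,0,-0.9],[0,0,-0.9],[0,0,-0.9],[0,0,-0.9],[0,0,-0.9],[0,0,-0.9],[0,0,-0.9],[0,0,-0.9]]'

```text
time: 2.43
ee_pos: [0.4995, -0.2497, 0.3224]
eef_rot: [0.976, -0.217, -0.0, 0.0]
ft_force: [-0.2, -0.2, -0.6]
width: 0.087
grip_force: 0.0
```

```bash
python3 - <<'E'
from h import *
np.set_printoptions(precision=4,suppress=True)
T,_=snap('wrist','w1.png'); np.save('T1.npy',T)
for n in ['rack']: print(n,[(w(T,d['at']),round(d['conf'],2)) for d in r.spot_point(n,'wrist')[:2]])
s=r.read_state();print(s['time'],s['ee_pos'],s['eef_rot'],s['joint_positions'])
E
```

```text
rack [(array([ 0.5236, -0.2511, -0.0037]), 0.91)]
2.5333 [ 0.4998 -0.2493  0.3225] [ 0.9763 -0.2164 -0.0001  0.0001] [ 0.5826  0.163  -0.2317  1.4645  0.0375  1.5186 -1.6552]
```

View pics/w1.png

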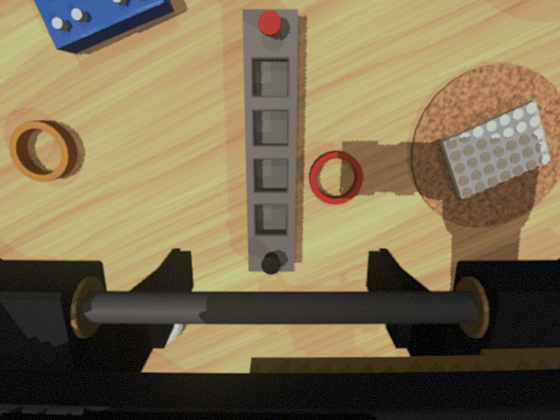

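The rack is seen clearly: the red post is at (270,22), the black post at (271,263), and the four pockets are at about (271,77), (271,128), (271,175) and (271,220), all empty.

Emit:
arm_command --xyz '[[-0.01,0.44,0],[-0.01,0.44,0],[-0.01,0.44,0],[-0.01,0.44,0],[-0.01,0.44,0],[-0.01,0.44,0],[-0.01,0.44,0],[-0.01,0.44,0],[-0.01,0.44,0],[-0.01,0.44,0],[-0.01,0.44,0],[-0.01,0.44,0],[-0.01,0.44,0],[-0.01,0.44,0],[-0.01,0.44,0],[-0.01,0.44,0],[-0.01,0.44,0],[-0.01,0.44,0]]' --rot '[[0,0,1.68],[0,0,1.68],[0,0,1.68],[0,0,1.68],[0,0,1.68],[0,0,1.68],[0,0,1.68],[0,0,1.68],[0,0,1.68],[0,0,1.68],[0,0,1.68],[0,0,1.68],[0,0,1.68],[0,0,1.68],[0,0,1.68],[0,0,1.68],[0,0,1.68],[0,0,1.68]]'

```text
time: 4.03
ee_pos: [0.4902, 0.1911, 0.3226]
eef_rot: [0.813, 0.582, 0.0, 0.0]
ft_force: [0.2, -0.8, -0.3]
width: 0.087
grip_force: 0.0
```

```bash
python3 - <<'E'
from h import *
np.set_printoptions(precision=4,suppress=True)
m=r.camera_model('wrist');T1=np.load('T1.npy')
for a,b in [((271,77),'p1'),((271,128),'p2'),((272,175),'p3'),((272,220),'p4')]: print(b,atz(m,*a,.022,T1))
for q in [(270,22),(271,263)]: print(atz(m,*q,.053,T1))
C=[(254,58),(288,58),(288,96),(254,96),(256,204),(288,204),(288,236),(256,236)]
print(np.array([atz(m,*q,.03,T1) for q in C]))
T,_=snap('wrist','w2.png'); np.save('T2.npy',T)
for n in V+['strip']: print(n,[(w(T,d['at']),round(d['conf'],2)) for d in r.spot_point(n,'wrist')[:2]])
s=r.read_state();print(s['time'],s['ee_pos'],s['eef_rot'],s['joint_positions'])
E
```

```text
p1 [ 0.6068 -0.289   0.022 ]
p2 [ 0.5515 -0.2627  0.022 ]
p3 [ 0.4965 -0.238   0.022 ]
p4 [ 0.4405 -0.2115  0.022 ]
[ 0.6568 -0.3122  0.053 ]
[ 0.3961 -0.1896  0.053 ]
[[ 0.634  -0.2797  0.03  ]
 [ 0.6169 -0.3163  0.03  ]
 [ 0.5776 -0.2982  0.03  ]
 [ 0.5951 -0.2607  0.03  ]
 [ 0.4717 -0.2031  0.03  ]
 [ 0.4538 -0.2413  0.03  ]
 [ 0.413  -0.2226  0.03  ]
 [ 0.4314 -0.1833  0.03  ]]
vial_blue [(array([0.5104, 0.2442, 0.016 ]), 0.68)]
vial_yellow [(array([0.5243, 0.3023, 0.0118]), 0.82), (array([0.4865, 0.1887, 0.0102]), 0.22)]
vial_green [(array([0.4888, 0.189 , 0.0142]), 0.88)]
vial_white [(array([0.4693, 0.1284, 0.0114]), 0.7)]
strip []
4.3333 [0.4902 0.1913 0.3226] [0.8126 0.5829 0.0001 0.0001] [ 0.1715  0.1308 -0.6919  1.5242  0.0835  1.5165 -0.847 ]
```

View pics/w2.png

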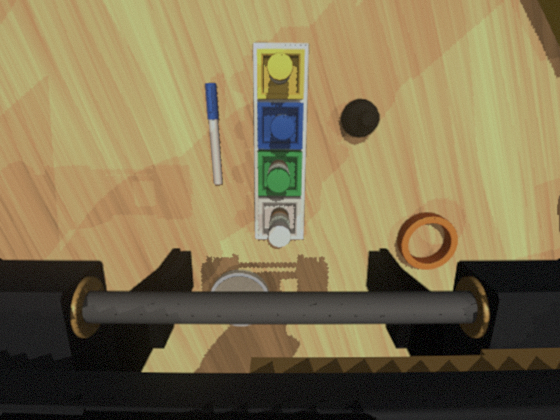

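The wrist view shows the caps at yellow (280,66), blue (283,127), green (278,179) and white (279,235). The row runs vertically, so the fingers close across it.

```bash
python3 - <<'E'
from h import *
np.set_printoptions(precision=4,suppress=True)
m=r.camera_model('wrist');T=np.load('T2.npy');mt=r.camera_model('top')
for n,a,b in [('y',(280,66),(162,205)),('b',(283,127),(188.5,214)),('g',(278,179),(213.5,226)),('w',(279,235),(241.5,236))]:
    (o1,d1),(o2,d2)=ray(m,*a,T),ray(mt,*b)
    k=np.linalg.lstsq(np.c_[d1,-d2],o2-o1,rcond=None)[0]
    print(n,atz(m,*a,.097,T),atz(mt,*b,.097),'tri',(o1+k[0]*d1+o2+k[1]*d2)/2)
E
```

```text
y [0.5291 0.3024 0.097 ] [0.5285 0.3004 0.097 ] tri [0.5296 0.304  0.0815]
b [0.5125 0.2437 0.097 ] [0.5109 0.2425 0.097 ] tri [0.5118 0.2435 0.09  ]
g [0.4894 0.1924 0.097 ] [0.4869 0.1881 0.097 ] tri [0.4878 0.1898 0.0819]
w [0.4693 0.1299 0.097 ] [0.4674 0.1279 0.097 ] tri [0.468  0.1281 0.0912]
```

Emit:
arm_command --xyz '[[-0.0215,-0.062,-0.08],[-0.0215,-0.062,-0.16],[-0.0215,-0.062,-0.16],[-0.0215,-0.062,-0.19],[-0.0215,-0.062,-0.22],[-0.0215,-0.062,-0.25],[-0.0215,-0.062,-0.272],[-0.0215,-0.062,-0.272],[-0.0215,-0.062,-0.272]]' --rot '[[0,0,0],[0,0,0],[0,0,0],[0,0,0],[0,0,0],[0,0,0],[0,0,0],[0,0,0],[0,0,0]]'

```text
time: 5.08
ee_pos: [0.4677, 0.1293, 0.0502]
eef_rot: [0.812, 0.583, -0.001, -0.001]
ft_force: [-0.2, 0.5, 0.8]
width: 0.0869
grip_force: 0.0
```

Emit:
arm_command --xyz '[[0,0,0],[0,0,0],[0,0,0],[0,0,0],[0,0,0],[0,0,0],[0,0,0],[0,0,0],[0,0,0],[0,0,0]]' --rot '[[0,0,0],[0,0,0],[0,0,0],[0,0,0],[0,0,0],[0,0,0],[0,0,0],[0,0,0],[0,0,0],[0,0,0]]' --grip 0 --squeeze 15

```text
time: 5.92
ee_pos: [0.4686, 0.1293, 0.0505]
eef_rot: [0.812, 0.583, -0.0, -0.0]
ft_force: [0.1, -0.2, 0.4]
width: 0.0287
grip_force: 0.0
```

Emit:
arm_command --xyz '[[0,0,0],[0,0,0],[0,0,0],[0,0,0],[0,0,0.02],[0,0,0.05],[0,0,0.08],[0,0,0.11],[0,0,0.13],[0,0,0.13]]' --rot '[[0,0,0],[0,0,0],[0,0,0],[0,0,0],[0,0,0],[0,0,0],[0,0,0],[0,0,0],[0,0,0],[0,0,0]]'

```text
time: 6.75
ee_pos: [0.4707, 0.1301, 0.1849]
eef_rot: [0.812, 0.583, 0.003, 0.002]
ft_force: [0.4, 0.9, 1.2]
width: 0.0264
grip_force: 15.0
```

```bash
python3 - <<'E'
from h import *
np.set_printoptions(precision=4,suppress=True)
T,_=snap('wrist','w3.png')
T,_=snap('scene','s3.png')
a=cv2.imread('pics/w3.png');b=cv2.imread('pics/s3.png')[100:300,230:450]
cv2.imwrite('pics/c3.png',np.hstack([cv2.resize(a,(400,300)),cv2.resize(b,(330,300))]))
s=r.read_state();print(s['time'],s['ee_pos'],s['eef_rot'],s['width'],s['grip_force'])
E
```

```text
6.85 [0.4689 0.1292 0.1808] [0.8125 0.5829 0.0005 0.0005] 0.026174747122880457 14.997942396439612
```

View pics/c3.png

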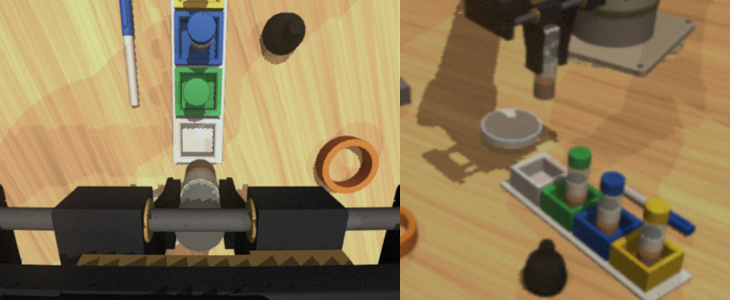

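The white vial is held upright and its socket is empty. Next I carry it to the pocket beside the red post.

Emit:
arm_command --xyz '[[0.1375,-0.417,0],[0.1375,-0.417,0],[0.1375,-0.417,0],[0.1375,-0.417,0],[0.1375,-0.417,0],[0.1375,-0.417,0],[0.1375,-0.417,0],[0.1375,-0.417,0],[0.1375,-0.417,0],[0.1375,-0.417,0],[0.1375,-0.417,0],[0.1375,-0.417,0],[0.1375,-0.417,0],[0.1375,-0.417,0],[0.1375,-0.417,0],[0.1375,-0.417,0],[0.1375,-0.417,0],[0.1375,-0.417,0]]' --rot '[[0,0,-1.68],[0,0,-1.68],[0,0,-1.68],[0,0,-1.68],[0,0,-1.68],[0,0,-1.68],[0,0,-1.68],[0,0,-1.68],[0,0,-1.68],[0,0,-1.68],[0,0,-1.68],[0,0,-1.68],[0,0,-1.68],[0,0,-1.68],[0,0,-1.68],[0,0,-1.68],[0,0,-1.68],[0,0,-1.68]]'

```text
time: 8.35
ee_pos: [0.606, -0.2876, 0.18]
eef_rot: [0.977, -0.215, -0.0, 0.0]
ft_force: [0.5, -0.0, 0.4]
width: 0.0264
grip_force: 15.0
```

Emit:
arm_command --xyz '[[0,0,-0.03],[0,0,-0.06],[0,0,-0.08],[0,0,-0.095],[0,0,-0.107],[0,0,-0.117],[0,0,-0.126],[0,0,-0.133],[0,0,-0.133],[0,0,-0.133],[0,0,-0.133]]' --rot '[[0,0,0],[0,0,0],[0,0,0],[0,0,0],[0,0,0],[0,0,0],[0,0,0],[0,0,0],[0,0,0],[0,0,0],[0,0,0]]'

```text
time: 9.27
ee_pos: [0.6067, -0.2879, 0.0484]
eef_rot: [0.976, -0.216, 0.001, 0.0]
ft_force: [-0.0, -0.3, 0.1]
width: 0.0259
grip_force: 15.0
```

```bash
python3 - <<'E'
from h import *
np.set_printoptions(precision=4,suppress=True)
snap('wrist','w4.png');snap('scene','s4.png')
a=cv2.imread('pics/w4.png');b=cv2.imread('pics/s4.png')[90:240,50:270]
cv2.imwrite('pics/c4.png',np.hstack([cv2.resize(a,(400,300)),cv2.resize(b,(400,300))]))
s=r.read_state();print(s['time'],s['ee_pos'],s['eef_rot'],s['width'],s['ft_force'],s['joint_positions'])
E
```

```text
9.3667 [ 0.6067 -0.2879  0.0485] [ 0.9764 -0.2159  0.0007  0.0002] 0.026006895034825454 [-0.0191 -0.9022 -1.1682] [ 0.4939  0.5727 -0.1632  1.5013  0.1005  1.0744 -1.6975]
```

View pics/c4.png

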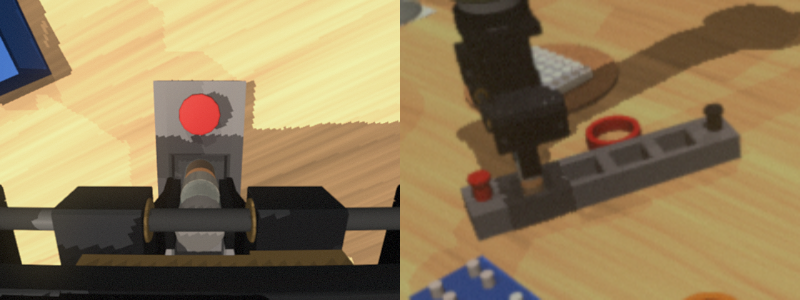

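The vial sits centred in the pocket beside the red post, so I lower it the rest of the way, release it and retreat.

Emit:
arm_command --xyz '[[0,0,-0.002],[0,0,-0.002],[0,0,-0.003],[0,0,-0.003]]' --rot '[[0,0,0],[0,0,0],[0,0,0],[0,0,0]]'

```text
time: 9.7
ee_pos: [0.6062, -0.2877, 0.0446]
eef_rot: [0.976, -0.216, 0.0, 0.0]
ft_force: [0.0, -0.4, -0.8]
width: 0.0262
grip_force: 15.0
```

Emit:
arm_command --xyz '[[0,0,0],[0,0,0],[0,0,0],[0,0,0],[0,0,0],[0,0,0],[0,0,0],[0,0,0.03],[0,0,0.07],[0,0,0.11],[0,0,0.135],[0,0,0.135]]' --rot '[[0,0,0],[0,0,0],[0,0,0],[0,0,0],[0,0,0],[0,0,0],[0,0,0],[0,0,0],[0,0,0],[0,0,0],[0,0,0],[0,0,0]]' --grip 1

```text
time: 10.7
ee_pos: [0.6089, -0.2888, 0.187]
eef_rot: [0.976, -0.216, 0.005, 0.001]
ft_force: [0.4, -0.3, 0.9]
width: 0.0862
grip_force: 0.0
```

Emit:
arm_command --xyz '[[-0.118,0.478,0],[-0.118,0.478,0],[-0.118,0.478,0],[-0.118,0.478,0],[-0.118,0.478,0],[-0.118,0.478,0],[-0.118,0.478,0],[-0.118,0.478,0],[-0.118,0.478,0],[-0.118,0.478,0],[-0.118,0.478,0],[-0.118,0.478,0],[-0.118,0.478,0],[-0.118,0.478,0],[-0.118,0.478,0],[-0.118,0.478,0],[-0.118,0.478,0],[-0.118,0.478,0]]' --rot '[[0,0,1.68],[0,0,1.68],[0,0,1.68],[0,0,1.68],[0,0,1.68],[0,0,1.68],[0,0,1.68],[0,0,1.68],[0,0,1.68],[0,0,1.68],[0,0,1.68],[0,0,1.68],[0,0,1.68],[0,0,1.68],[0,0,1.68],[0,0,1.68],[0,0,1.68],[0,0,1.68]]'

```text
time: 12.2
ee_pos: [0.4883, 0.1898, 0.1795]
eef_rot: [0.813, 0.582, -0.0, 0.0]
ft_force: [-0.3, 0.7, 0.1]
width: 0.0872
grip_force: 0.0
```

```bash
python3 - <<'E'
from h import *
np.set_printoptions(precision=4,suppress=True)
T,_=snap('top','t5.png')
print([(w(T,d['at']),round(d['conf'],2)) for d in r.spot_point('vial_white','top')[:2]])
T,_=snap('wrist','w5.png')
for n in V[:3]: print(n,[(w(T,d['at']),round(d['conf'],2)) for d in r.spot_point(n,'wrist')[:2]])
snap('scene','s5.png')
a=cv2.imread('pics/w5.png');b=cv2.imread('pics/s5.png')[90:240,50:270]
cv2.imwrite('pics/c5.png',np.hstack([cv2.resize(a,(400,300)),cv2.resize(b,(400,300))]))
s=r.read_state();print(s['time'],s['ee_pos'],s['eef_rot'])
E
```

```text
[(array([ 0.602 , -0.2853,  0.0024]), 0.63)]
vial_blue [(array([0.5127, 0.2431, 0.0147]), 0.74)]
vial_yellow [(array([0.5255, 0.303 , 0.0097]), 0.81)]
vial_green [(array([0.4885, 0.187 , 0.0173]), 0.66)]
12.55 [0.4882 0.1903 0.1796] [0.8126 0.5829 0.     0.    ]
```

View pics/c5.png

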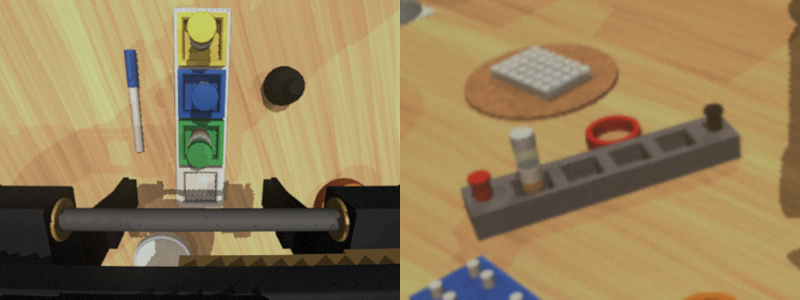

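White stands upright beside the red post. Green is as measured, so next I grasp it and lift.

Emit:
arm_command --xyz '[[0,0,-0.04],[0,0,-0.07],[0,0,-0.1],[0,0,-0.129],[0,0,-0.129],[0,0,-0.129]]' --rot '[[0,0,0],[0,0,0],[0,0,0],[0,0,0],[0,0,0],[0,0,0]]'

```text
time: 13.05
ee_pos: [0.4873, 0.1902, 0.0501]
eef_rot: [0.812, 0.583, -0.001, -0.001]
ft_force: [0.3, 0.2, 0.4]
width: 0.0869
grip_force: 0.0
```

Emit:
arm_command --xyz '[[0,0,0],[0,0,0],[0,0,0],[0,0,0],[0,0,0],[0,0,0],[0,0,0],[0,0,0],[0,0,0],[0,0,0],[0,0,0],[0,0,0],[0,0,0],[0,0,0.02],[0,0,0.05],[0,0,0.08],[0,0,0.11],[0,0,0.13],[0,0,0.13],[0,0,0.13]]' --rot '[[0,0,0],[0,0,0],[0,0,0],[0,0,0],[0,0,0],[0,0,0],[0,0,0],[0,0,0],[0,0,0],[0,0,0],[0,0,0],[0,0,0],[0,0,0],[0,0,0],[0,0,0],[0,0,0],[0,0,0],[0,0,0],[0,0,0],[0,0,0]]' --grip 0

```text
time: 14.72
ee_pos: [0.4887, 0.1905, 0.1815]
eef_rot: [0.813, 0.583, 0.001, 0.001]
ft_force: [0.4, 0.3, -0.4]
width: 0.0259
grip_force: 15.0
```

Emit:
arm_command --xyz '[[0.063,-0.453,0],[0.063,-0.453,0],[0.063,-0.453,0],[0.063,-0.453,0],[0.063,-0.453,0],[0.063,-0.453,0],[0.063,-0.453,0],[0.063,-0.453,0],[0.063,-0.453,0],[0.063,-0.453,0],[0.063,-0.453,0],[0.063,-0.453,0],[0.063,-0.453,0],[0.063,-0.453,0],[0.063,-0.453,0],[0.063,-0.453,0],[0.063,-0.453,0],[0.063,-0.453,0]]' --rot '[[0,0,-1.68],[0,0,-1.68],[0,0,-1.68],[0,0,-1.68],[0,0,-1.68],[0,0,-1.68],[0,0,-1.68],[0,0,-1.68],[0,0,-1.68],[0,0,-1.68],[0,0,-1.68],[0,0,-1.68],[0,0,-1.68],[0,0,-1.68],[0,0,-1.68],[0,0,-1.68],[0,0,-1.68],[0,0,-1.68]]'

```text
time: 16.22
ee_pos: [0.551, -0.2626, 0.1801]
eef_rot: [0.977, -0.215, -0.0, 0.0]
ft_force: [0.4, -0.1, 0.0]
width: 0.0262
grip_force: 15.0
```

Emit:
arm_command --xyz '[[0,0,-0.03],[0,0,-0.06],[0,0,-0.08],[0,0,-0.095],[0,0,-0.107],[0,0,-0.117],[0,0,-0.126],[0,0,-0.133],[0,0,-0.135],[0,0,-0.136],[0,0,-0.136]]' --rot '[[0,0,0],[0,0,0],[0,0,0],[0,0,0],[0,0,0],[0,0,0],[0,0,0],[0,0,0],[0,0,0],[0,0,0],[0,0,0]]'

```text
time: 17.13
ee_pos: [0.5515, -0.2629, 0.045]
eef_rot: [0.976, -0.216, 0.0, 0.0]
ft_force: [1.2, -0.5, -0.3]
width: 0.0259
grip_force: 15.0
```

Emit:
arm_command --xyz '[[0,0,0],[0,0,0],[0,0,0],[0,0,0],[0,0,0],[0,0,0],[0,0,0],[0,0,0.03],[0,0,0.07],[0,0,0.11],[0,0,0.135],[0,0,0.135]]' --rot '[[0,0,0],[0,0,0],[0,0,0],[0,0,0],[0,0,0],[0,0,0],[0,0,0],[0,0,0],[0,0,0],[0,0,0],[0,0,0],[0,0,0]]' --grip 1

```text
time: 18.13
ee_pos: [0.5539, -0.2638, 0.1864]
eef_rot: [0.976, -0.216, 0.005, 0.001]
ft_force: [0.5, -0.6, 0.2]
width: 0.0862
grip_force: 0.0
```

Emit:
arm_command --xyz '[[-0.04,0.5065,0],[-0.04,0.5065,0],[-0.04,0.5065,0],[-0.04,0.5065,0],[-0.04,0.5065,0],[-0.04,0.5065,0],[-0.04,0.5065,0],[-0.04,0.5065,0],[-0.04,0.5065,0],[-0.04,0.5065,0],[-0.04,0.5065,0],[-0.04,0.5065,0],[-0.04,0.5065,0],[-0.04,0.5065,0],[-0.04,0.5065,0],[-0.04,0.5065,0],[-0.04,0.5065,0],[-0.04,0.5065,0],[-0.04,0.5065,0]]' --rot '[[0,0,1.68],[0,0,1.68],[0,0,1.68],[0,0,1.68],[0,0,1.68],[0,0,1.68],[0,0,1.68],[0,0,1.68],[0,0,1.68],[0,0,1.68],[0,0,1.68],[0,0,1.68],[0,0,1.68],[0,0,1.68],[0,0,1.68],[0,0,1.68],[0,0,1.68],[0,0,1.68],[0,0,1.68]]'

```text
time: 19.72
ee_pos: [0.5114, 0.2432, 0.1796]
eef_rot: [0.813, 0.582, 0.0, 0.0]
ft_force: [0.8, 0.5, -0.9]
width: 0.0871
grip_force: 0.0
```

```bash
python3 - <<'E'
from h import *
np.set_printoptions(precision=4,suppress=True)
T,_=snap('wrist','w6.png')
for n in V[:2]: print(n,[(w(T,d['at']),round(d['conf'],2)) for d in r.spot_point(n,'wrist')[:2]])
snap('scene','s6.png')
a=cv2.imread('pics/w6.png');b=cv2.imread('pics/s6.png')[90:240,50:270]
cv2.imwrite('pics/c6.png',np.hstack([cv2.resize(a,(400,300)),cv2.resize(b,(400,300))]))
s=r.read_state();print(s['time'],s['ee_pos'],s['eef_rot'])
E
```

```text
vial_blue [(array([0.5115, 0.2403, 0.0161]), 0.75)]
vial_yellow [(array([0.5257, 0.3   , 0.0118]), 0.67)]
19.9167 [0.5113 0.2436 0.1796] [0.8127 0.5827 0.0001 0.0001]
```

View pics/c6.png

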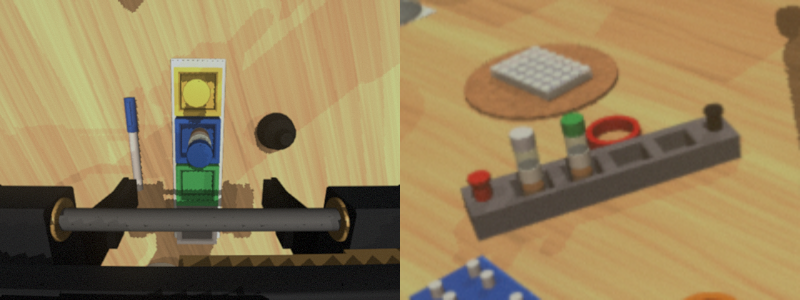

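White and green stand in the first two pockets. Blue is next.

Emit:
arm_command --xyz '[[0,0,-0.04],[0,0,-0.07],[0,0,-0.1],[0,0,-0.129],[0,0,-0.129],[0,0,-0.129]]' --rot '[[0,0,0],[0,0,0],[0,0,0],[0,0,0],[0,0,0],[0,0,0]]'

```text
time: 20.42
ee_pos: [0.5104, 0.2435, 0.0501]
eef_rot: [0.812, 0.583, -0.001, -0.0]
ft_force: [-0.8, -0.1, 0.7]
width: 0.0868
grip_force: 0.0
```

Emit:
arm_command --xyz '[[0,0,0],[0,0,0],[0,0,0],[0,0,0],[0,0,0],[0,0,0],[0,0,0],[0,0,0],[0,0,0],[0,0,0],[0,0,0],[0,0,0],[0,0,0],[0,0,0.02],[0,0,0.05],[0,0,0.08],[0,0,0.11],[0,0,0.13],[0,0,0.13],[0,0,0.13]]' --rot '[[0,0,0],[0,0,0],[0,0,0],[0,0,0],[0,0,0],[0,0,0],[0,0,0],[0,0,0],[0,0,0],[0,0,0],[0,0,0],[0,0,0],[0,0,0],[0,0,0],[0,0,0],[0,0,0],[0,0,0],[0,0,0],[0,0,0],[0,0,0]]' --grip 0

```text
time: 22.08
ee_pos: [0.5117, 0.244, 0.1815]
eef_rot: [0.813, 0.583, 0.001, 0.0]
ft_force: [-0.7, -1.0, -1.6]
width: 0.0263
grip_force: 15.0
```

Emit:
arm_command --xyz '[[-0.0145,-0.4815,0],[-0.0145,-0.4815,0],[-0.0145,-0.4815,0],[-0.0145,-0.4815,0],[-0.0145,-0.4815,0],[-0.0145,-0.4815,0],[-0.0145,-0.4815,0],[-0.0145,-0.4815,0],[-0.0145,-0.4815,0],[-0.0145,-0.4815,0],[-0.0145,-0.4815,0],[-0.0145,-0.4815,0],[-0.0145,-0.4815,0],[-0.0145,-0.4815,0],[-0.0145,-0.4815,0],[-0.0145,-0.4815,0],[-0.0145,-0.4815,0],[-0.0145,-0.4815,0],[-0.0145,-0.4815,0]]' --rot '[[0,0,-1.68],[0,0,-1.68],[0,0,-1.68],[0,0,-1.68],[0,0,-1.68],[0,0,-1.68],[0,0,-1.68],[0,0,-1.68],[0,0,-1.68],[0,0,-1.68],[0,0,-1.68],[0,0,-1.68],[0,0,-1.68],[0,0,-1.68],[0,0,-1.68],[0,0,-1.68],[0,0,-1.68],[0,0,-1.68],[0,0,-1.68]]'

```text
time: 23.67
ee_pos: [0.4967, -0.2374, 0.1804]
eef_rot: [0.977, -0.215, -0.0, 0.0]
ft_force: [-0.3, -0.4, -0.4]
width: 0.0264
grip_force: 15.0
```

Emit:
arm_command --xyz '[[0,0,-0.03],[0,0,-0.06],[0,0,-0.08],[0,0,-0.095],[0,0,-0.107],[0,0,-0.117],[0,0,-0.126],[0,0,-0.133],[0,0,-0.135],[0,0,-0.136],[0,0,-0.136]]' --rot '[[0,0,0],[0,0,0],[0,0,0],[0,0,0],[0,0,0],[0,0,0],[0,0,0],[0,0,0],[0,0,0],[0,0,0],[0,0,0]]'

```text
time: 24.58
ee_pos: [0.497, -0.2378, 0.0449]
eef_rot: [0.976, -0.216, 0.0, 0.0]
ft_force: [0.2, -0.8, -0.1]
width: 0.0261
grip_force: 15.0
```

Blue is seated. Release it, then go to yellow at (0.528, 0.3015), a shift of (0.031, 0.5395).

Emit:
arm_command --xyz '[[0,0,0],[0,0,0],[0,0,0],[0,0,0],[0,0,0],[0,0,0],[0,0,0],[0,0,0.03],[0,0,0.07],[0,0,0.11],[0,0,0.135],[0,0,0.135]]' --rot '[[0,0,0],[0,0,0],[0,0,0],[0,0,0],[0,0,0],[0,0,0],[0,0,0],[0,0,0],[0,0,0],[0,0,0],[0,0,0],[0,0,0]]' --grip 1

```text
time: 25.58
ee_pos: [0.4994, -0.2388, 0.1859]
eef_rot: [0.976, -0.216, 0.005, 0.001]
ft_force: [-0.2, 0.2, 0.5]
width: 0.0859
grip_force: 0.0
```

Emit:
arm_command --xyz '[[0.031,0.5395,0],[0.031,0.5395,0],[0.031,0.5395,0],[0.031,0.5395,0],[0.031,0.5395,0],[0.031,0.5395,0],[0.031,0.5395,0],[0.031,0.5395,0],[0.031,0.5395,0],[0.031,0.5395,0],[0.031,0.5395,0],[0.031,0.5395,0],[0.031,0.5395,0],[0.031,0.5395,0],[0.031,0.5395,0],[0.031,0.5395,0],[0.031,0.5395,0],[0.031,0.5395,0],[0.031,0.5395,0],[0.031,0.5395,0]]' --rot '[[0,0,1.68],[0,0,1.68],[0,0,1.68],[0,0,1.68],[0,0,1.68],[0,0,1.68],[0,0,1.68],[0,0,1.68],[0,0,1.68],[0,0,1.68],[0,0,1.68],[0,0,1.68],[0,0,1.68],[0,0,1.68],[0,0,1.68],[0,0,1.68],[0,0,1.68],[0,0,1.68],[0,0,1.68],[0,0,1.68]]'

```text
time: 27.25
ee_pos: [0.528, 0.3009, 0.1797]
eef_rot: [0.813, 0.582, 0.0, 0.0]
ft_force: [-0.6, 0.1, -0.0]
width: 0.0873
grip_force: 0.0
```

```bash
python3 - <<'E'
from h import *
np.set_printoptions(precision=4,suppress=True)
T,_=snap('wrist','w7.png')
for n in V[1:2]: print(n,[(w(T,d['at']),round(d['conf'],2)) for d in r.spot_point(n,'wrist')[:2]])
snap('scene','s7.png')
a=cv2.imread('pics/w7.png');b=cv2.imread('pics/s7.png')[90:240,50:270]
cv2.imwrite('pics/c7.png',np.hstack([cv2.resize(a,(400,300)),cv2.resize(b,(400,300))]))
s=r.read_state();print(s['time'],s['ee_pos'],s['eef_rot'])
E
```

```text
vial_yellow [(array([0.5224, 0.3013, 0.0104]), 0.8)]
27.4 [0.5278 0.3015 0.1797] [0.8127 0.5827 0.0001 0.0001]
```

View pics/c7.png

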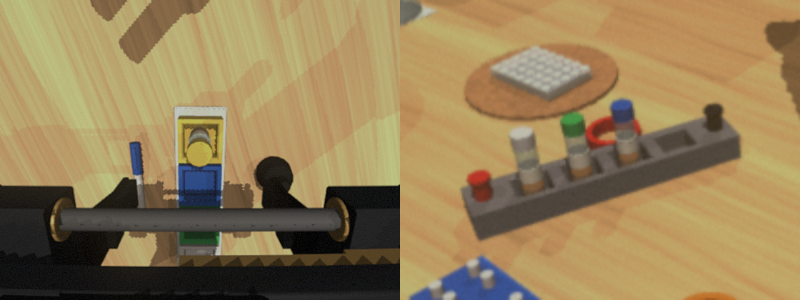

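White, green and blue are standing in their pockets. Yellow is next; the black knob stays clear of the fingers.

Emit:
arm_command --xyz '[[0,0,-0.04],[0,0,-0.07],[0,0,-0.1],[0,0,-0.129],[0,0,-0.129],[0,0,-0.129]]' --rot '[[0,0,0],[0,0,0],[0,0,0],[0,0,0],[0,0,0],[0,0,0]]'

```text
time: 27.9
ee_pos: [0.527, 0.3014, 0.05]
eef_rot: [0.812, 0.583, -0.001, -0.0]
ft_force: [-0.8, -0.4, 1.0]
width: 0.0867
grip_force: 0.0
```

Emit:
arm_command --xyz '[[0,0,0],[0,0,0],[0,0,0],[0,0,0],[0,0,0],[0,0,0],[0,0,0],[0,0,0],[0,0,0],[0,0,0],[0,0,0],[0,0,0],[0,0,0],[0,0,0.02],[0,0,0.05],[0,0,0.08],[0,0,0.11],[0,0,0.13],[0,0,0.13],[0,0,0.13]]' --rot '[[0,0,0],[0,0,0],[0,0,0],[0,0,0],[0,0,0],[0,0,0],[0,0,0],[0,0,0],[0,0,0],[0,0,0],[0,0,0],[0,0,0],[0,0,0],[0,0,0],[0,0,0],[0,0,0],[0,0,0],[0,0,0],[0,0,0],[0,0,0]]' --grip 0

```text
time: 29.57
ee_pos: [0.5281, 0.3021, 0.1816]
eef_rot: [0.812, 0.583, 0.001, 0.0]
ft_force: [-0.5, 0.6, -1.3]
width: 0.0262
grip_force: 15.0
```

Emit:
arm_command --xyz '[[-0.086,-0.5135,0],[-0.086,-0.5135,0],[-0.086,-0.5135,0],[-0.086,-0.5135,0],[-0.086,-0.5135,0],[-0.086,-0.5135,0],[-0.086,-0.5135,0],[-0.086,-0.5135,0],[-0.086,-0.5135,0],[-0.086,-0.5135,0],[-0.086,-0.5135,0],[-0.086,-0.5135,0],[-0.086,-0.5135,0],[-0.086,-0.5135,0],[-0.086,-0.5135,0],[-0.086,-0.5135,0],[-0.086,-0.5135,0],[-0.086,-0.5135,0],[-0.086,-0.5135,0],[-0.086,-0.5135,0]]' --rot '[[0,0,-1.68],[0,0,-1.68],[0,0,-1.68],[0,0,-1.68],[0,0,-1.68],[0,0,-1.68],[0,0,-1.68],[0,0,-1.68],[0,0,-1.68],[0,0,-1.68],[0,0,-1.68],[0,0,-1.68],[0,0,-1.68],[0,0,-1.68],[0,0,-1.68],[0,0,-1.68],[0,0,-1.68],[0,0,-1.68],[0,0,-1.68],[0,0,-1.68]]'

```text
time: 31.23
ee_pos: [0.4418, -0.2112, 0.1806]
eef_rot: [0.977, -0.215, 0.0, 0.0]
ft_force: [-0.1, 1.0, -0.2]
width: 0.0262
grip_force: 15.0
```

Emit:
arm_command --xyz '[[0,0,-0.03],[0,0,-0.06],[0,0,-0.08],[0,0,-0.095],[0,0,-0.107],[0,0,-0.117],[0,0,-0.126],[0,0,-0.133],[0,0,-0.135],[0,0,-0.136],[0,0,-0.136]]' --rot '[[0,0,0],[0,0,0],[0,0,0],[0,0,0],[0,0,0],[0,0,0],[0,0,0],[0,0,0],[0,0,0],[0,0,0],[0,0,0]]'

```text
time: 32.15
ee_pos: [0.442, -0.2118, 0.0449]
eef_rot: [0.976, -0.216, 0.0, 0.0]
ft_force: [0.9, 0.5, -0.1]
width: 0.0261
grip_force: 15.0
```

Emit:
arm_command --xyz '[[0,0,0],[0,0,0],[0,0,0],[0,0,0],[0,0,0],[0,0,0],[0,0,0],[0,0,0.03],[0,0,0.07],[0,0,0.11],[0,0,0.15],[0,0,0.2],[0,0,0.25],[0,0,0.25],[0,0,0.25]]' --rot '[[0,0,0],[0,0,0],[0,0,0],[0,0,0],[0,0,0],[0,0,0],[0,0,0],[0,0,0],[0,0,0],[0,0,0],[0,0,0],[0,0,0],[0,0,0],[0,0,0],[0,0,0]]' --grip 1

```text
time: 33.4
ee_pos: [0.4434, -0.2123, 0.2996]
eef_rot: [0.976, -0.216, 0.004, 0.001]
ft_force: [0.0, -0.1, 0.1]
width: 0.0868
grip_force: 0.0
```

```bash
python3 - <<'E'
from h import *
np.set_printoptions(precision=4,suppress=True)
T,_=snap('wrist','w8.png')
c=np.array([.5243,-.250]);y=np.array([.9063,-.4226]);x=np.array([.4226,.9063])
for n in V:
    for d in r.spot_point(n,'wrist')[:1]: p=w(T,d['at']);print(n,p,'rack x,y',(p[:2]-c)@x,(p[:2]-c)@y,d['conf'])
snap('scene','s8.png')
a=cv2.imread('pics/w8.png');b=cv2.imread('pics/s8.png')[90:240,50:270]
cv2.imwrite('pics/c8.png',np.hstack([cv2.resize(a,(400,300)),cv2.resize(b,(400,300))]))
E
```

```text
vial_blue [ 0.4981 -0.2399  0.0052] rack x,y -0.0019187012640903651 -0.027988627973360696 0.63
vial_yellow [ 0.4405 -0.2155  0.0078] rack x,y -0.004178683649306926 -0.09053268854958435 0.86
vial_green [ 0.551  -0.2685  0.0094] rack x,y -0.005461699182733717 0.032029991676085834 0.58
vial_white [ 0.6082 -0.2894  0.0068] rack x,y -0.00020354843390468956 0.09270308166194093 0.7
```

View pics/c8.png

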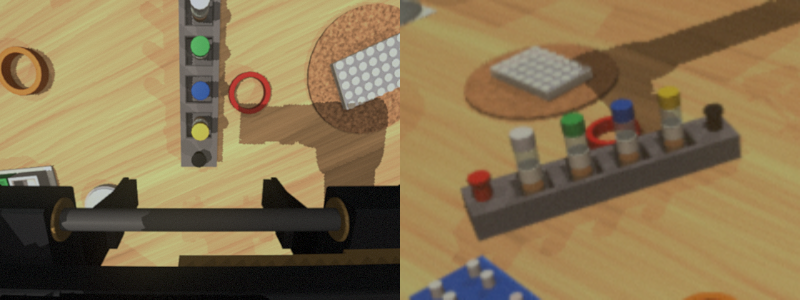

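From red to black the order is white, green, blue, yellow. All four are upright on the pocket floors and the gripper is clear.

```bash
python3 -c "
from bench import r
print(r.close_job())"
```

```text
the job is handed in; nothing more can be done
None
```

I handed the job in at about 34 s; in the last pictures, just before, the vials stood upright in the rack as white, green, blue, yellow from the red post to the black post, but no verdict was returned.

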